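# Close a bean canister with its inner lid and take the cover off

### The arm

A 7-joint arm with a two-finger parallel gripper is mounted at the origin on a cart in front of the work surface, level with it; the furniture and walls round the work are solid. World frame = base frame: x ahead of the robot, y to its left, z up, the work surface at z = 0. Lengths are in m, angles in rad, forces in N, time in s.
With the tool pointing down it reaches from about 0.425 to 1.025 m from the base axis. Payload 9.4 kg.
Tool frame: the origin (TCP) lies at the very end of the fingers, on their centre line; the grasp point (between the pads) lies 19 mm behind it (hold_point_z is the distance from the TCP to the grasp point, in m); z points along the fingers, y is the line along which they close (so a half turn about z gives the same grasp; the last joint's range is limited). The gripper opens to 93 mm and grips with 3 to 60 N. Pads are 15 mm wide; open, the fingers measure 128 mm over their backs; the gripper's body (75 mm by 188 mm) begins 65 mm behind the grasp point.
Start: joints at [-1.361, 0.599, -0.003, 1.599, 0.002, 0.943, -0.08], TCP at [0.205, 0.695, 0.219] pointing down, gripper open.
Joint ranges: [-2.57, 2.57], [-0.35, 1.97], [-1.29, 1.29], [0.11, 2.56], [-1.05, 4.19], [0.11, 1.86], [-2.63, 2.63]. Speed limits (rad/s): [2.22, 2.22, 3.01, 3.01, 3.14, 3.14, 3.14].

### API

Orientations are given as a 3x3 rotation matrix whose columns are the frame's x, y, z axes.
In Python, from bench import get_obs, snapshot, camera_params, hand_in, hold_point_z gives the robot as it stands.
- The arm moves only by the shell command python3 -m crank 'ROWS' [FORCE]. ROWS is JSON, a list of rows, each an object with "dr": the turn, a rotation vector about the tool's x, y, z in rad, a list of three; "delta_pos": the shift along the tool's x, y, z in units of 40 mm (1.0 is 40 mm), a list of three; "hand": the finger opening in mm, from 0 to 93. In form: [{"dr": [rx, ry, rz], "delta_pos": [tx, ty, tz], "hand": hand}, ...]. A call has 1 to 8 rows; each row shifts and turns the commanded pose from where the row before left it, along the tool's axes as they then stand; what a row does not reach is not made up. A row lasts 1/10 s, in which the tool goes at most 50 mm and 8.59 degrees, less where a joint would pass 70% of its speed; a pose out of reach is approached as far as the arm can. A call is refused whole if a number of a shift passes 1 or a number of a turn 0.15, either way. A call with a gripper value outside its range is refused whole. The fingers move at their own pace and stop on an object; FORCE is the grip in N (left out, the last holds). Time passes only in rows, so rows that do not move let the fingers close. It gives the time, the measured TCP pose, the force, the opening and the grip force at its end, in the units of the state.
- get_obs(): the state, without advancing time (a new reading comes with each control period).
- snapshot(name): name is "scene" or "top" or "wrist"; returns (picture, depth): 400x640x3 uint8, red, green, blue; 400x640 float32, m along the optical axis (not along the pixel's ray), 0 where there is no reading.
- camera_params(name): a dict with "fx", "fy", "cx", "cy" (pixels), "D" ([k1, k2, p1, p2, k3] as OpenCV has them; the pictures are not rectified), "pose" (4x4, takes a point from camera to world coordinates); the wrist camera has in their place "hand_eye" (4x4, takes a point from camera to tool coordinates, whose origin is the TCP and whose axes are the flange's). Camera axes: x right, y up, looking along -z (the intrinsics and any distortion apply to the point x, -y, -z); pixel columns grow to the right and rows downward; lengths in m; the calibration is good to about 2 mm. A picture is of the moment at which its call begins: read the wrist's pose just before it. camera_params takes no time and is no camera call.
- hand_in(): hands the job in; it is judged then, once.
The state is a dict: "time_s": time; "qpos": joint angles; "joint_vel": joint speeds; "effort": joint torques, N m; "eef_pos": TCP position; "tool_rot": TCP orientation; "wrist_force": force on the tool from outside, world axes, zero at the start; "wrist_torque": the same for the moment, N m; "gripper_width": finger opening in m; "gripper_force": force on a finger pad.
Only numpy, scipy, OpenCV 4.12 (cv2) and the standard library are available. Lean on these libraries where they do the work, as an engineer would, in place of code of your own. Each camera call takes 0.05 s, during which the arm holds its last target. There are 200 camera calls.

### The job

Pick up the nested pair of lids by the black knob, set it gently down on the wider of the two open canisters so that the inner lid sits fully home in the mouth with the cover still over it, and let go of the knob. Then take only the outer cover by its collar and lift it straight off, leaving the inner lid sitting level in the canister. Finish still holding the cover in the gripper, motionless and well clear above the knob (a colleague takes it from there), with everything else left standing where it was.

Things in the scene. Friction and masses are not known exactly. Their poses are not given: they have to be found in the camera images.
- inner_lid: Inner lid, loose, 0.11-0.23 kg: round steel plug, 76 mm diameter, 14 mm high, lower edge bevelled; on its centre an upright black knob, 24 mm diameter, top 70 mm above the plug's underside. Origin: centre of underside, z up. Starts upright on the table with the cover resting on it; the knob stands 28 mm out of the cover's collar, so gripping it there carries both.
- cover: Outer cover, loose, 0.07-0.14 kg: steel disc, 106 mm diameter; skirt 100 mm inside; on top a collar of 44 mm outside diameter, 24 mm high; a 31 mm bore lets the knob through. Origin: centre of the skirt's lower edge; plate underside at 8, plate top at 12, collar top at 36 mm. Origin is 6 mm above the inner lid's when nested, 62 mm above the canister's when resting on its rim. Lifts off freely.
- wide_canister: The wider open canister, loose, 0.5-1 kg: upright round steel, 90 mm outside diameter, 70 mm high, mouth bore 81 mm, with a ledge inside 16 mm below the rim on which the inner lid rests (its underside then 54 mm, its knob top 124 mm above the canister's underside). Origin: centre of the underside, z up.
- narrow_canister: The narrower open canister, not used: same look and the same 70 mm height, but 72 mm outside diameter and 63 mm bore, too small for the inner lid. Origin: centre of the underside.
- bowl_a: White porcelain cupping bowl, black inside, 92 mm wide, 60 mm high, behind the work; a bystander. Origin: centre of its underside.
- bowl_b: Another white porcelain cupping bowl, black inside, 92 mm wide, 60 mm high, behind the work; a bystander. Origin: centre of its underside.
- timer: White brew timer, 64 x 68 x 17 mm, lying flat behind the work; a bystander. Origin: centre of its underside.
Mind the look-alikes: they are no part of the job. Leave any turquoise look-alike of the cover alone.

How it is judged:
By the outcome, as a careful person would: the job done as asked, in the order asked, and still so for the second after the job is handed in, while the arm keeps its last pose, push and grip.
It also fails if it takes over 54 s, if anything falls off the work surface, if the arm or the gripper's body presses on something with over 40 N, if the wrist force passes 120 N, or if a joint passes its speed limit or range.

## Working session

There is one attempt and no reset: what is moved stays moved. The work goes in short steps, Python scripts to look and compute and a shell command to move; the robot and the scene stay as the last step left them, time stands still between calls to the robot, and variables do not carry over. Pictures are saved under pics/ and viewed, at most 10 in all, crops included, and the job is handed in when it is done.

```bash
mkdir -p pics; ls
cat > h.py <<'E'
import numpy as np, cv2, json
from bench import get_obs, snapshot, camera_params, hand_in, hold_point_z
def T_wc(name):
    p=camera_params(name)
    if name!="wrist": return p,np.array(p["pose"])
    o=get_obs(); T=np.eye(4); T[:3,:3]=o["tool_rot"]; T[:3,3]=o["eef_pos"]
    return p,T@np.array(p["hand_eye"])
def cloud(p,T,d):
    K=np.array([[p["fx"],0,p["cx"]],[0,p["fy"],p["cy"]],[0,0,1]]); D=np.array(p["D"],float)
    v,u=np.mgrid[:d.shape[0],:d.shape[1]]
    n=cv2.undistortPoints(np.stack([u,v],-1).reshape(-1,1,2).astype(float),K,D).reshape(d.shape+(2,))
    c=np.stack([n[...,0],-n[...,1],-np.ones(d.shape)],-1)
    return c@T[:3,:3].T, T[:3,3], (c*d[...,None])@T[:3,:3].T+T[:3,3]
def shot(name,fn=None):
    p,T=T_wc(name); im,d=snapshot(name)
    r,o,P=cloud(p,T,d)
    if fn: cv2.imwrite("pics/"+fn,im[...,::-1])
    return im,d,r,o,P
def onplane(r,o,u,v,z):
    u,v=int(round(u)),int(round(v)); k=r[v,u]; return o+k*(z-o[2])/k[2]
E
python3 - <<'E'
from h import *
print(hold_point_z if not callable(hold_point_z) else hold_point_z()); o=get_obs(); print(o["eef_pos"],np.round(o["tool_rot"],3),o["gripper_width"])
for n in ("top","scene"):
    im,d,r,oo,P=shot(n,n+"0.png"); np.savez("pics/"+n+"0.npz",im=im,d=d,r=r,o=oo,P=P); print(n,np.round(oo,3))
E
```

```text
pics
0.0188
[0.20494372 0.69491171 0.21774262] [[-0.959  0.283 -0.   ]
 [ 0.283  0.959 -0.002]
 [-0.    -0.002 -1.   ]] 0.09290460299586994
top [0.388 0.094 1.193]
scene [ 0.078 -0.302  0.662]
```

View pics/top0.png

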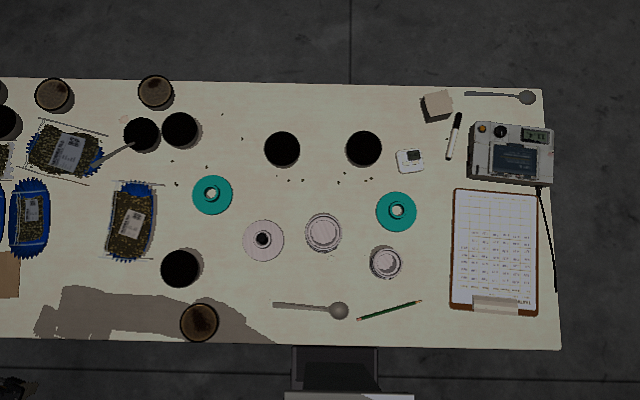

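View pics/scene0.png

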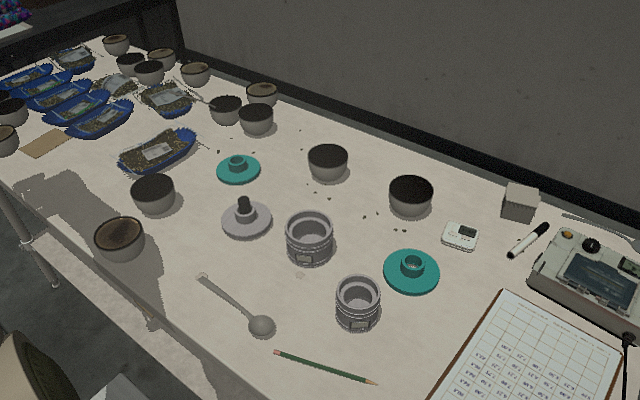

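Top view: the nested grey pair with the black knob is at (263,240). Things it could be confused with:
- turquoise covers at (212,195) and (396,211), excluded by colour
- black bowls at (282,149), (363,149) and (181,268)

The canisters are at (323,233), which looks wider, and (386,262), which looks narrower. I'll measure them next.

Run:
```python
from h import *
z=np.load("pics/top0.npz"); im,P,r,o,d=z["im"],z["P"],z["r"],z["o"],z["d"]
s=np.load("pics/scene0.npz"); Ps=s["P"]; ims=s["im"]
print("table z",np.median(P[280:290,220:260,2]),np.median(Ps[300:310,200:210,2]))
def circ(P,m,lab):
    q=P[m]
    c,rad=cv2.minEnclosingCircle(q[:,:2].astype(np.float32)); print(lab,m.sum(),"c",np.round(c,4),"r",round(rad,4),"mean",np.round(q.mean(0),4))
for nm,PP,(u,v),I in (("top",P,(263,240),im),("top",P,(323,233),im),("top",P,(386,262),im),("top",P,(212,195),im),("top",P,(396,211),im),("top",P,(282,149),im),("top",P,(363,149),im)):
    c=P[v,u,:2]
    near=np.hypot(PP[...,0]-c[0],PP[...,1]-c[1])<.065
    Z=PP[...,2]; print(nm,u,v,np.round(P[v,u],3),"hist",np.histogram(Z[near],bins=np.arange(-.005,.1,.01))[0])
    zt=Z[near].max()
    circ(PP,near&(Z>.012),">12mm"); circ(PP,near&(Z>zt-.008),"top8")
# knob top/dark mask
g=im.max(2); m=np.zeros(g.shape,bool); m[225:255,250:280]=g[225:255,250:280]<60
v,u=np.nonzero(m); print("dark",u.min(),u.max(),v.min(),v.max(), onplane(r,o,u.mean(),v.mean(),.07))
sc=cv2.resize(np.vstack([im[200:290,230:420]]),None,fx=4,fy=4,interpolation=cv2.INTER_CUBIC); cv2.imwrite("pics/crop.png",sc[...,::-1])
```

```text
table z -0.00043615441473809913 -9.932682184243813e-06
top 263 240 [0.512 0.219 0.067] hist [598 179 948  19 120  10   7  70   2   0]
>12mm 1332 c [0.5169 0.2264] r 0.0531 mean [0.5158 0.2258 0.023 ]
top8 60 c [0.517  0.2261] r 0.0116 mean [0.5172 0.2261 0.0699]
top 323 233 [0.54  0.072 0.001] hist [1100  234   11    5   17  231  135  196    1    0]
>12mm 606 c [0.5331 0.073 ] r 0.0469 mean [0.5321 0.0733 0.0573]
top8 163 c [0.535  0.0737] r 0.0449 mean [0.5341 0.0736 0.0697]
top 386 262 [ 0.469 -0.091  0.001] hist [1333  143   17    9    6  184  108  171    1    0]
>12mm 507 c [ 0.4617 -0.0835] r 0.0386 mean [ 0.4619 -0.081   0.0566]
top8 127 c [ 0.4633 -0.0835] r 0.0358 mean [ 0.4662 -0.0844  0.0699]
top 212 195 [0.635 0.366 0.002] hist [648 962  87  87  53   0   0   0   0   0]
>12mm 575 c [0.6342 0.3651] r 0.0525 mean [0.6335 0.3657 0.0188]
top8 76 c [0.6338 0.3651] r 0.0217 mean [0.6342 0.3648 0.0361]
top 396 211 [ 0.602 -0.118  0.001] hist [667 987  77  79  54   0   0   0   0   0]
>12mm 542 c [ 0.5999 -0.1153] r 0.0522 mean [ 0.6012 -0.1148  0.0189]
top8 73 c [ 0.6002 -0.1154] r 0.0219 mean [ 0.6003 -0.115   0.0361]
top 282 149 [0.751 0.183 0.044] hist [689   6   2   9  82 777 166   0   0   0]
>12mm 1036 c [0.7495 0.184 ] r 0.0468 mean [0.7491 0.184  0.0495]
top8 148 c [0.7494 0.1838] r 0.0463 mean [0.7482 0.1814 0.0588]
top 363 149 [ 0.756 -0.027  0.043] hist [708   2   3  13  73 795 159   0   0   0]
>12mm 1043 c [ 0.7551 -0.0261] r 0.0468 mean [ 0.7552 -0.0262  0.0495]
top8 135 c [ 0.7554 -0.0262] r 0.0466 mean [ 0.7556 -0.0275  0.0593]
dark 256 270 232 248 [0.51355065 0.22164455 0.07      ]
```

View pics/crop.png

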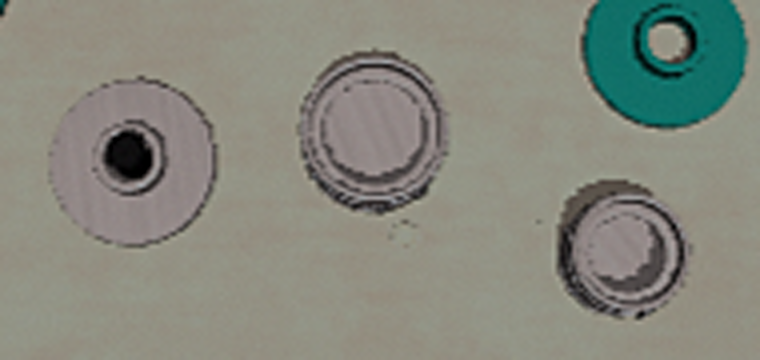

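Measurements:

| Thing | Centre (x, y) | Checks against given sizes |
|---|---|---|
| Pair | (0.517, 0.226) | knob top 70 mm, outer r 53 mm |
| Wide canister | (0.535, 0.0737) | r 45 mm, height 70 mm |
| Narrow canister | not a target | r 36 mm |

The crop shows the grey pair with its black knob at (130,155), the wide canister at (375,128) and the narrow one at (628,250). I'll move above the pair.

```bash
python3 -m crank '[{"dr":[0,0,0],"delta_pos":[-0.45,-0.37,0],"hand":93},{"dr":[0,0,0],"delta_pos":[-0.9,-0.75,0],"hand":93},{"dr":[0,0,0],"delta_pos":[-0.9,-0.75,0],"hand":93},{"dr":[0,0,0],"delta_pos":[-0.9,-0.75,0],"hand":93},{"dr":[0,0,0],"delta_pos":[-0.9,-0.75,0],"hand":93},{"dr":[0,0,0],"delta_pos":[-0.9,-0.75,0],"hand":93},{"dr":[0,0,0],"delta_pos":[-0.9,-0.75,0],"hand":93},{"dr":[0,0,0],"delta_pos":[-0.9,-0.75,0],"hand":93}]' 20
python3 -m crank '[{"dr":[0,0,0],"delta_pos":[-0.9,-0.75,0],"hand":93},{"dr":[0,0,0],"delta_pos":[-0.9,-0.75,0],"hand":93},{"dr":[0,0,0],"delta_pos":[-0.9,-0.75,0],"hand":93},{"dr":[0,0,0],"delta_pos":[-0.9,-0.75,0],"hand":93},{"dr":[0,0,0],"delta_pos":[-0.45,-0.37,0],"hand":93},{"dr":[0,0,0],"delta_pos":[0,0,0],"hand":93},{"dr":[0,0,0],"delta_pos":[0,0,0],"hand":93}]'
python3 - <<'E'
from h import *
ob=get_obs(); print(ob["eef_pos"],np.round(ob["tool_rot"],3),np.round(ob["qpos"],2))
im,d,r,o,P=shot("wrist","w1.png"); np.savez("pics/w1.npz",im=im,r=r,o=o,P=P,d=d)
for nm,c,R in (("pair",(.517,.226),.03),("can",(.535,.0737),.06)):
    m=(np.hypot(P[...,0]-c[0],P[...,1]-c[1])<R)&(P[...,2]>.062)&(P[...,2]<.078)&(d>0)
    if m.sum()>5:
        cc,rad=cv2.minEnclosingCircle(P[m][:,:2].astype(np.float32)); print(nm,m.sum(),cc,rad,P[m].mean(0))
E
```

```text
time_s: 0.9
eef_pos: [0.4012, 0.4016, 0.2185]
tool_rot: [[-0.959, 0.283, -0.0], [0.283, 0.959, -0.0], [0.0, -0.0, -1.0]]
wrist_force: [1.0, 0.3, 0.4]
gripper_width: 0.0928
gripper_force: 0.0
time_s: 1.6
eef_pos: [0.5176, 0.2281, 0.2184]
tool_rot: [[-0.959, 0.284, -0.001], [0.284, 0.959, 0.0], [0.001, -0.0, -1.0]]
wrist_force: [-0.5, 0.4, 0.1]
gripper_width: 0.0929
gripper_force: 0.0
[0.51760847 0.22812448 0.21839018] [[-0.959  0.284 -0.001]
 [ 0.284  0.959  0.   ]
 [ 0.001 -0.    -1.   ]] [-0.53  0.41  0.02  1.97 -0.01  0.76  0.78]
pair 359 (0.5179058313369751, 0.22430838644504547) 0.012043398804962635 [0.51710633 0.22454492 0.06902474]
can 838 (0.534519612789154, 0.07201898097991943) 0.04498594254255295 [0.51800225 0.06509022 0.06778927]
```

View pics/w1.png

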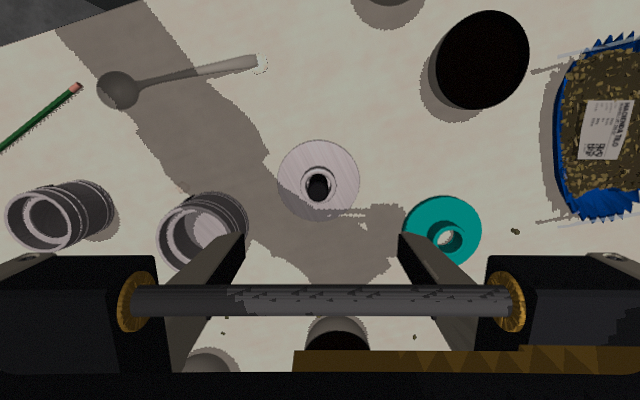

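The wrist view shows the knob at (317,186) and the wide canister at (200,232). Both agree with the top camera to within 2 mm. I'll descend on the knob.

```bash
python3 -m crank '[{"dr":[0,0,0],"delta_pos":[-0.02,-0.07,0.5],"hand":93},{"dr":[0,0,0],"delta_pos":[0,0,0.8],"hand":80},{"dr":[0,0,0],"delta_pos":[0,0,0.8],"hand":60},{"dr":[0,0,0],"delta_pos":[0,0,0.8],"hand":50},{"dr":[0,0,0],"delta_pos":[0,0,0.7],"hand":50},{"dr":[0,0,0],"delta_pos":[0,0,0.45],"hand":50},{"dr":[0,0,0],"delta_pos":[0,0,0.2],"hand":50},{"dr":[0,0,0],"delta_pos":[0,0,0],"hand":50}]' 20
python3 -m crank '[{"dr":[0,0,0],"delta_pos":[0,0,0.05],"hand":40},{"dr":[0,0,0],"delta_pos":[0,0,0],"hand":30},{"dr":[0,0,0],"delta_pos":[0,0,0],"hand":24},{"dr":[0,0,0],"delta_pos":[0,0,0],"hand":15},{"dr":[0,0,0],"delta_pos":[0,0,0],"hand":15},{"dr":[0,0,0],"delta_pos":[0,0,0],"hand":15}]' 25
```

```text
time_s: 2.45
eef_pos: [0.5167, 0.2264, 0.0478]
tool_rot: [[-0.96, 0.281, -0.002], [0.281, 0.96, -0.0], [0.002, -0.001, -1.0]]
wrist_force: [0.0, 0.1, -0.3]
gripper_width: 0.0506
gripper_force: 0.0
time_s: 3.05
eef_pos: [0.5178, 0.2248, 0.0472]
tool_rot: [[-0.959, 0.283, 0.0], [0.283, 0.959, -0.0], [-0.0, -0.0, -1.0]]
wrist_force: [-0.9, -3.9, 6.3]
gripper_width: 0.0232
gripper_force: 25.0
```

Gripped. Lifting 100 mm.

```bash
python3 -m crank '[{"dr":[0,0,0],"delta_pos":[0,0,-0.1],"hand":15},{"dr":[0,0,0],"delta_pos":[0,0,-0.2],"hand":15},{"dr":[0,0,0],"delta_pos":[0,0,-0.4],"hand":15},{"dr":[0,0,0],"delta_pos":[0,0,-0.5],"hand":15},{"dr":[0,0,0],"delta_pos":[0,0,-0.6],"hand":15},{"dr":[0,0,0],"delta_pos":[0,0,-0.5],"hand":15},{"dr":[0,0,0],"delta_pos":[0,0,-0.2],"hand":15},{"dr":[0,0,0],"delta_pos":[0,0,0],"hand":15}]' 30
python3 - <<'E'
from h import *
im,d,r,o,P=shot("wrist","w2.png")
im,d,r,o,P=shot("scene","s2.png"); 
m=(np.hypot(P[...,0]-.517,P[...,1]-.225)<.06)&(P[...,2]>.07)&(P[...,2]<.135)&(d>0); print(np.histogram(P[m][:,2],np.arange(.07,.136,.005)))
print(get_obs()["wrist_force"],get_obs()["wrist_torque"])
w=cv2.imread("pics/w2.png");s=cv2.imread("pics/s2.png")
cv2.imwrite("pics/c2.png",np.vstack([w[60:340,100:560],s[80:330,140:600]]))
E
```

```text
time_s: 3.85
eef_pos: [0.5182, 0.2257, 0.1477]
tool_rot: [[-0.959, 0.283, 0.002], [0.283, 0.959, 0.001], [-0.002, 0.002, -1.0]]
wrist_force: [0.2, 0.5, -3.3]
gripper_width: 0.0237
gripper_force: 30.0
(array([  0,   0,   0,   0,   0,   0,   2,  72, 144, 999,  42,  51,  51]), array([0.07 , 0.075, 0.08 , 0.085, 0.09 , 0.095, 0.1  , 0.105, 0.11 ,
       0.115, 0.12 , 0.125, 0.13 , 0.135]))
[ 0.41226199 -0.18964715 -3.85629881] [-0.0062944   0.03536823  0.01747251]
```

View pics/c2.png

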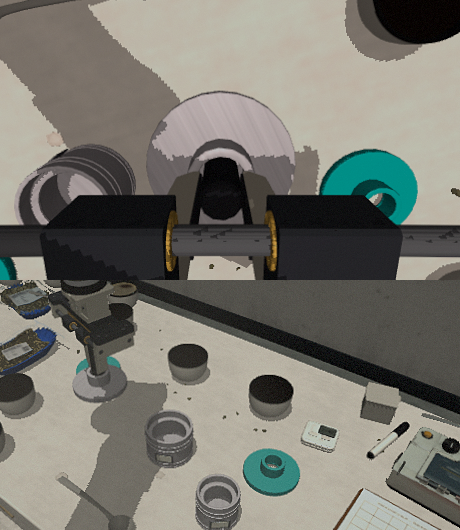

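Both lids are lifted and hang level (plate in the wrist crop centred near (220,160)). I'll measure the held cover's centre and tilt, and the canister again, in the same images.

```bash
cat > m.py <<'E'
from h import *
def fit(q):
    A=np.c_[2*q[:,:2],np.ones(len(q))]; s=np.linalg.lstsq(A,(q[:,:2]**2).sum(1),rcond=None)[0]
    return s[:2],np.sqrt(s[2]+s[:2]@s[:2])
def disc(P,d,c,z,tol=.004,R=.065):
    m=(np.hypot(P[...,0]-c[0],P[...,1]-c[1])<R)&(abs(P[...,2]-z)<tol)&(d>0)
    q=P[m]; cc,rad=cv2.minEnclosingCircle(q[:,:2].astype(np.float32))
    n=np.linalg.lstsq(np.c_[q[:,:2]-cc,np.ones(len(q))],q[:,2],rcond=None)[0]
    return len(q),np.round(cc,4),round(rad,4),"slopes,z",np.round(n,4)
E
python3 - <<'E'
from m import *
ob=get_obs(); e=ob["eef_pos"]; print("eef",e)
for n in ("wrist","scene","top"):
    im,d,r,o,P=shot(n)
    for nm,a in (("cover",(e[:2],.1178)),("can",((.535,.073),.07))):
        try: print(n,nm,disc(P,d,*a))
        except Exception as x: print(n,nm,"none")
E
```

```text
eef [0.51735445 0.22528492 0.14613033]
wrist cover (9371, array([0.5165, 0.2257]), 0.0528, 'slopes,z', array([-0.0029, -0.0085,  0.1165]))
wrist can (827, array([0.5287, 0.0716]), 0.045, 'slopes,z', array([-0.0158, -0.0007,  0.0684]))
scene cover (1039, array([0.5144, 0.2233]), 0.0538, 'slopes,z', array([-0.0038, -0.0086,  0.116 ]))
scene can (361, array([0.5341, 0.071 ]), 0.0465, 'slopes,z', array([ 0.0009, -0.0021,  0.0694]))
top cover (53, array([0.5231, 0.1853]), 0.0148, 'slopes,z', array([-0.0289,  0.0242,  0.1172]))
top can (188, array([0.5348, 0.0736]), 0.0449, 'slopes,z', array([-0.0034, -0.0042,  0.0692]))
```

```bash
python3 -m crank '[{"dr":[0,0,0],"delta_pos":[-0.1,-0.23,0],"hand":15},{"dr":[0,0,0],"delta_pos":[-0.25,-0.6,0],"hand":15},{"dr":[0,0,0],"delta_pos":[-0.3,-0.75,0],"hand":15},{"dr":[0,0,0],"delta_pos":[-0.35,-0.75,0],"hand":15},{"dr":[0,0,0],"delta_pos":[-0.25,-0.6,0],"hand":15},{"dr":[0,0,0],"delta_pos":[-0.15,-0.4,0],"hand":15},{"dr":[0,0,0],"delta_pos":[-0.09,-0.2,0],"hand":15},{"dr":[0,0,0],"delta_pos":[0,0,0],"hand":15}]' 30
python3 - <<'E'
from m import *
es=[]
for n in ("wrist","scene","top"):
    im,d,r,o,P=shot(n,n[0]+"3.png"); e=get_obs()["eef_pos"]; es.append(e)
    for nm,a in (("cover",((.5347,.073),.1173)),("can",((.535,.073),.07,.003))):
        try: print(n,nm,disc(P,d,*a))
        except Exception as x: print(n,nm,"none")
print(np.mean(es,0),es)
E
```

```text
time_s: 4.9
eef_pos: [0.535, 0.0714, 0.1464]
tool_rot: [[-0.959, 0.285, -0.0], [0.285, 0.959, -0.001], [0.0, -0.001, -1.0]]
wrist_force: [0.5, 0.2, -2.6]
gripper_width: 0.0231
gripper_force: 30.0
wrist cover (9409, array([0.5338, 0.0723]), 0.0529, 'slopes,z', array([-0.0016, -0.0087,  0.1168]))
wrist can (0, array([0., 0.]), 0.0, 'slopes,z', array([0., 0., 0.]))
scene cover (1335, array([0.5323, 0.0727]), 0.0547, 'slopes,z', array([ 0.0028, -0.0023,  0.1178]))
scene can (182, array([0.5296, 0.0665]), 0.0443, 'slopes,z', array([0.0048, 0.0056, 0.07  ]))
top cover (74, array([0.5073, 0.1147]), 0.024, 'slopes,z', array([ 0.0038, -0.0128,  0.1167]))
top can (0, array([0., 0.]), 0.0, 'slopes,z', array([0., 0., 0.]))
[0.53490789 0.07358435 0.1464814 ] [array([0.53492645, 0.07284599, 0.14643343]), array([0.5349121 , 0.07374306, 0.14648535]), array([0.53488511, 0.07416401, 0.14652542])]
```

```bash
python3 -m crank '[{"dr":[0,0,0],"delta_pos":[0,0,0.15],"hand":15},{"dr":[0,0,0],"delta_pos":[0,0,0.2],"hand":15},{"dr":[0,0,0],"delta_pos":[0,0,0.2],"hand":15},{"dr":[0,0,0],"delta_pos":[0,0,0.12],"hand":15},{"dr":[0,0,0],"delta_pos":[0,0,0.05],"hand":15},{"dr":[0,0,0],"delta_pos":[0,0,0.05],"hand":15},{"dr":[0,0,0],"delta_pos":[0,0,0],"hand":15}]' 30
python3 -m crank '[{"dr":[0,0,0],"delta_pos":[0,0,0.05],"hand":15},{"dr":[0,0,0],"delta_pos":[0,0,0.05],"hand":15},{"dr":[0,0,0],"delta_pos":[0,0,0.05],"hand":15},{"dr":[0,0,0],"delta_pos":[0,0,0],"hand":15}]'
```

```text
time_s: 5.75
eef_pos: [0.5349, 0.073, 0.1157]
tool_rot: [[-0.959, 0.283, -0.0], [0.283, 0.959, -0.0], [0.0, -0.0, -1.0]]
wrist_force: [-0.3, -0.1, -2.5]
gripper_width: 0.0234
gripper_force: 30.0
time_s: 6.15
eef_pos: [0.5348, 0.0731, 0.1096]
tool_rot: [[-0.959, 0.283, -0.0], [0.283, 0.959, -0.0], [0.0, -0.0, -1.0]]
wrist_force: [0.6, 0.2, -2.5]
gripper_width: 0.0234
gripper_force: 30.0
```

The lid is in the mouth with no contact. I'll lower it slowly to the ledge.

```bash
python3 -m crank '[{"dr":[0,0,0],"delta_pos":[0,0,0.05],"hand":15},{"dr":[0,0,0],"delta_pos":[0,0,0.05],"hand":15},{"dr":[0,0,0],"delta_pos":[0,0,0.05],"hand":15},{"dr":[0,0,0],"delta_pos":[0,0,0.02],"hand":15},{"dr":[0,0,0],"delta_pos":[0,0,0],"hand":15}]'
python3 -m crank '[{"dr":[0,0,0],"delta_pos":[0,0,0.02],"hand":15},{"dr":[0,0,0],"delta_pos":[0,0,0.02],"hand":15},{"dr":[0,0,0],"delta_pos":[0,0,0],"hand":15}]'
```

```text
time_s: 6.65
eef_pos: [0.5349, 0.073, 0.1029]
tool_rot: [[-0.959, 0.283, -0.0], [0.283, 0.959, -0.0], [0.0, -0.0, -1.0]]
wrist_force: [-0.7, 0.2, -3.0]
gripper_width: 0.0232
gripper_force: 30.0
time_s: 6.95
eef_pos: [0.535, 0.0731, 0.1014]
tool_rot: [[-0.959, 0.283, 0.0], [0.283, 0.959, 0.0], [-0.0, 0.0, -1.0]]
wrist_force: [-1.0, -0.0, -2.3]
gripper_width: 0.0231
gripper_force: 30.0
```

```bash
python3 -m crank '[{"dr":[0,0,0],"delta_pos":[0,0,0.02],"hand":15},{"dr":[0,0,0],"delta_pos":[0,0,0],"hand":15},{"dr":[0,0,0],"delta_pos":[0,0,0],"hand":15}]'
python3 - <<'E'
from bench import get_obs; o=get_obs(); print(o["eef_pos"],o["wrist_force"])
E
```

```text
time_s: 7.25
eef_pos: [0.5351, 0.0729, 0.1011]
tool_rot: [[-0.959, 0.283, 0.001], [0.283, 0.959, -0.0], [-0.001, 0.0, -1.0]]
wrist_force: [-2.9, -1.6, 5.2]
gripper_width: 0.0235
gripper_force: 30.0
[0.53511598 0.07292953 0.10114653] [-2.85351158 -1.55690768  5.24115113]
```

Contact came at exactly the seated height (0.1012). Releasing.

```bash
python3 -m crank '[{"dr":[0,0,0],"delta_pos":[0,0,0],"hand":25},{"dr":[0,0,0],"delta_pos":[0,0,0],"hand":28},{"dr":[0,0,0],"delta_pos":[0,0,0],"hand":40},{"dr":[0,0,0],"delta_pos":[0,0,-0.5],"hand":60},{"dr":[0,0,0],"delta_pos":[0,0,-0.8],"hand":75},{"dr":[0,0,0],"delta_pos":[0,0,-0.4],"hand":75},{"dr":[0,0,0],"delta_pos":[0,0,0],"hand":75},{"dr":[0,0,0],"delta_pos":[0,0,0],"hand":75}]' 20
python3 - <<'E'
from m import *
for n in ("wrist","scene","top"):
    im,d,r,o,P=shot(n,n[0]+"4.png")
    for nm,a in (("plate",((.535,.073),.074)),("collar",((.535,.073),.098,.004,.03)),("knob",((.535,.073),.124,.004,.03))):
        try: print(n,nm,disc(P,d,*a))
        except Exception as x: print(n,nm,"none")
print(get_obs()["eef_pos"])
w=cv2.imread("pics/w4.png");s=cv2.imread("pics/s4.png")
cv2.imwrite("pics/c4.png",np.vstack([w[60:340,100:560],s[80:330,140:600]]))
E
```

```text
time_s: 8.05
eef_pos: [0.5349, 0.0731, 0.1685]
tool_rot: [[-0.959, 0.283, 0.0], [0.283, 0.959, 0.0], [-0.0, 0.0, -1.0]]
wrist_force: [0.7, 0.5, 0.0]
gripper_width: 0.0715
gripper_force: 0.0
wrist plate (7745, array([0.5345, 0.0738]), 0.0529, 'slopes,z', array([0.0001, 0.    , 0.0735]))
wrist collar (859, array([0.534 , 0.0737]), 0.022, 'slopes,z', array([ 0.0085, -0.0002,  0.0973]))
wrist knob (717, array([0.5348, 0.0729]), 0.012, 'slopes,z', array([ 0.0233, -0.015 ,  0.1231]))
scene plate (1335, array([0.5327, 0.0728]), 0.0538, 'slopes,z', array([0.0035, 0.0054, 0.0744]))
scene collar (196, array([0.5322, 0.0721]), 0.0224, 'slopes,z', array([0.0265, 0.0155, 0.0979]))
scene knob (104, array([0.5328, 0.0718]), 0.0121, 'slopes,z', array([0.0328, 0.0826, 0.1239]))
top plate (100, array([0.5143, 0.1131]), 0.0278, 'slopes,z', array([-0.0031,  0.0735,  0.0733]))
top collar (0, array([0., 0.]), 0.0, 'slopes,z', array([0., 0., 0.]))
top knob (0, array([0., 0.]), 0.0, 'slopes,z', array([0., 0., 0.]))
[0.53436047 0.07300441 0.16755671]
```

View pics/c4.png

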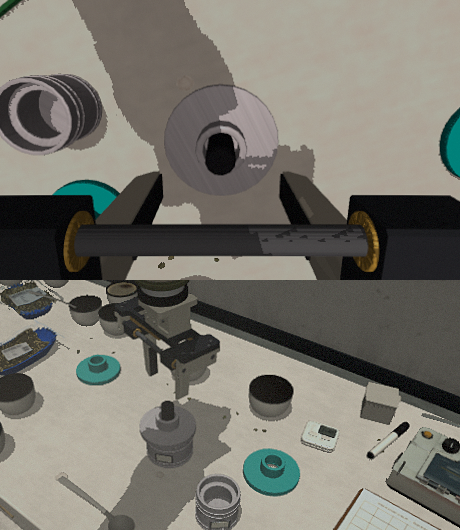

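The lid is seated: knob top at 124 mm, plate level at 74 mm, collar at (0.534, 0.0737). In the crop the cover sits on the canister at (170,430). Now I'll take the collar.

```bash
python3 -m crank '[{"dr":[0,0,0],"delta_pos":[0,0,0.3],"hand":75},{"dr":[0,0,0],"delta_pos":[0,0,0.6],"hand":75},{"dr":[0,0,0],"delta_pos":[0,0,0.6],"hand":70},{"dr":[0,0,0],"delta_pos":[0,0,0.4],"hand":65},{"dr":[0,0,0],"delta_pos":[0,0,0.2],"hand":60},{"dr":[0,0,0],"delta_pos":[0,0,0.1],"hand":60},{"dr":[0,0,0],"delta_pos":[0,0,0.05],"hand":60},{"dr":[0,0,0],"delta_pos":[0,0,0],"hand":60}]' 15
python3 -m crank '[{"dr":[0,0,0],"delta_pos":[0,0,0],"hand":54},{"dr":[0,0,0],"delta_pos":[0,0,0],"hand":49},{"dr":[0,0,0],"delta_pos":[0,0,0],"hand":46},{"dr":[0,0,0],"delta_pos":[0,0,0],"hand":44},{"dr":[0,0,0],"delta_pos":[0,0,0],"hand":35},{"dr":[0,0,0],"delta_pos":[0,0,0],"hand":35},{"dr":[0,0,0],"delta_pos":[0,0,0],"hand":35}]' 15
```

```text
time_s: 9.0
eef_pos: [0.5351, 0.0731, 0.0788]
tool_rot: [[-0.959, 0.283, 0.0], [0.283, 0.959, 0.0], [-0.0, 0.0, -1.0]]
wrist_force: [-0.1, 0.4, 0.4]
gripper_width: 0.0602
gripper_force: 0.0
time_s: 9.7
eef_pos: [0.5351, 0.0732, 0.0789]
tool_rot: [[-0.959, 0.283, 0.0], [0.283, 0.959, 0.0], [-0.0, 0.0, -1.0]]
wrist_force: [-0.3, -0.3, 4.8]
gripper_width: 0.0437
gripper_force: 15.0
```

```bash
python3 -m crank '[{"dr":[0,0,0],"delta_pos":[0,0,-0.03],"hand":35},{"dr":[0,0,0],"delta_pos":[0,0,-0.05],"hand":35},{"dr":[0,0,0],"delta_pos":[0,0,-0.1],"hand":35},{"dr":[0,0,0],"delta_pos":[0,0,-0.15],"hand":35},{"dr":[0,0,0],"delta_pos":[0,0,-0.15],"hand":35},{"dr":[0,0,0],"delta_pos":[0,0,-0.1],"hand":35},{"dr":[0,0,0],"delta_pos":[0,0,0],"hand":35}]' 25
python3 - <<'E'
from m import *
im,d,r,o,P=shot("scene","s5.png"); z=get_obs()["eef_pos"][2]-.0789
for nm,a in (("plate",((.535,.073),.074+z)),("knob",((.535,.073),.124,.004,.03)),("can",((.535,.073),.07,.003))):
    print(nm,disc(P,d,*a))
cv2.imwrite("pics/c5.png",cv2.resize(im[100:300,200:440,::-1],None,fx=3,fy=3))
E
```

```text
time_s: 10.4
eef_pos: [0.5353, 0.0731, 0.1026]
tool_rot: [[-0.959, 0.283, 0.001], [0.283, 0.959, 0.0], [-0.001, 0.001, -1.0]]
wrist_force: [0.7, -0.4, -1.3]
gripper_width: 0.0435
gripper_force: 25.0
plate (1136, array([0.5314, 0.0726]), 0.0536, 'slopes,z', array([0.0033, 0.0058, 0.0981]))
knob (212, array([0.5267, 0.0744]), 0.0273, 'slopes,z', array([ 0.0488, -0.0129,  0.1228]))
can (151, array([0.5205, 0.0571]), 0.0403, 'slopes,z', array([-0.0033, -0.0066,  0.0695]))
```

View pics/c5.png

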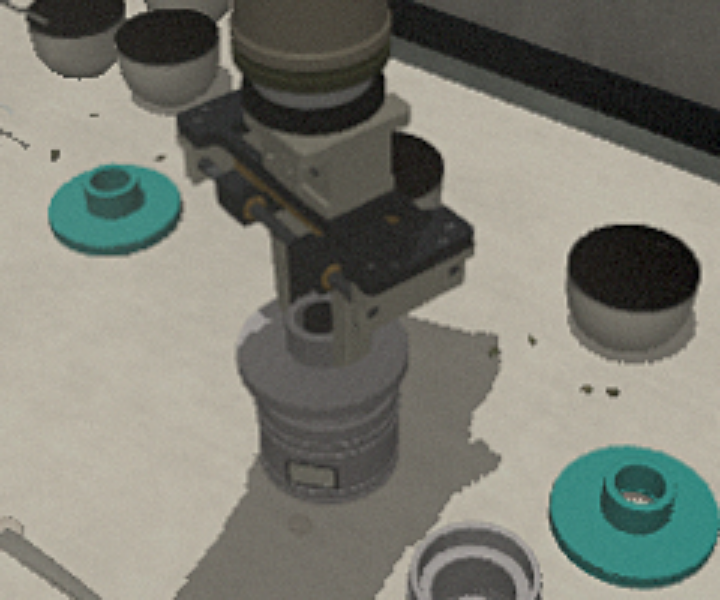

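The cover alone is rising: plate at 98 mm, load about 1 N, and the knob is lower inside the collar at (320,315). Continuing straight up.

```bash
python3 -m crank '[{"dr":[0,0,0],"delta_pos":[0,0,-0.15],"hand":35},{"dr":[0,0,0],"delta_pos":[0,0,-0.3],"hand":35},{"dr":[0,0,0],"delta_pos":[0,0,-0.4],"hand":35},{"dr":[0,0,0],"delta_pos":[0,0,-0.5],"hand":35},{"dr":[0,0,0],"delta_pos":[0,0,-0.6],"hand":35},{"dr":[0,0,0],"delta_pos":[0,0,-0.6],"hand":35},{"dr":[0,0,0],"delta_pos":[0,0,-0.4],"hand":35},{"dr":[0,0,0],"delta_pos":[0,0,-0.3],"hand":35}]'
python3 -m crank '[{"dr":[0,0,0],"delta_pos":[0,0,-0.15],"hand":35},{"dr":[0,0,0],"delta_pos":[0,0,0],"hand":35},{"dr":[0,0,0],"delta_pos":[0,0,0],"hand":35},{"dr":[0,0,0],"delta_pos":[0,0,0],"hand":35},{"dr":[0,0,0],"delta_pos":[0,0,0],"hand":35}]'
python3 - <<'E'
from m import *
z=get_obs()["eef_pos"][2]-.0789
im,d,r,o,P=shot("scene")
for nm,a in (("cover plate",((.535,.073),.074+z)),("knob",((.535,.073),.124,.005,.02)),("plug top",((.535,.073),.068,.005,.036)),("rim",((.535,.073),.07,.003)),("narrow",((.463,-.083),.07)),("bowl",((.755,-.026),.059))): print(nm,disc(P,d,*a))
cv2.imwrite("pics/c6.png",cv2.resize(im[40:300,160:460,::-1],None,fx=2.3,fy=2.3))
print(np.round(get_obs()["joint_vel"],3))
E
```

```text
time_s: 11.25
eef_pos: [0.5351, 0.0731, 0.2338]
tool_rot: [[-0.959, 0.283, 0.002], [0.283, 0.959, 0.0], [-0.002, 0.001, -1.0]]
wrist_force: [0.1, 0.4, -1.3]
gripper_width: 0.0438
gripper_force: 25.0
time_s: 11.75
eef_pos: [0.5346, 0.073, 0.2371]
tool_rot: [[-0.959, 0.283, -0.001], [0.283, 0.959, -0.0], [0.001, -0.001, -1.0]]
wrist_force: [-0.4, 0.1, -1.4]
gripper_width: 0.0431
gripper_force: 25.0
cover plate (1345, array([0.5313, 0.072 ]), 0.0536, 'slopes,z', array([0.0015, 0.0034, 0.2314]))
knob (111, array([0.5335, 0.0715]), 0.012, 'slopes,z', array([0.0998, 0.0949, 0.1237]))
plug top (619, array([0.5348, 0.0729]), 0.0359, 'slopes,z', array([-0.0018,  0.003 ,  0.0685]))
rim (968, array([0.5336, 0.071 ]), 0.0463, 'slopes,z', array([-0.0019, -0.0024,  0.069 ]))
narrow (390, array([ 0.4627, -0.0864]), 0.037, 'slopes,z', array([0.0011, 0.001 , 0.0694]))
bowl (244, array([ 0.7533, -0.0292]), 0.0482, 'slopes,z', array([ 0.0017, -0.0024,  0.0577]))
[-0.    -0.003 -0.001 -0.003  0.001  0.002 -0.   ]
```

View pics/c6.png

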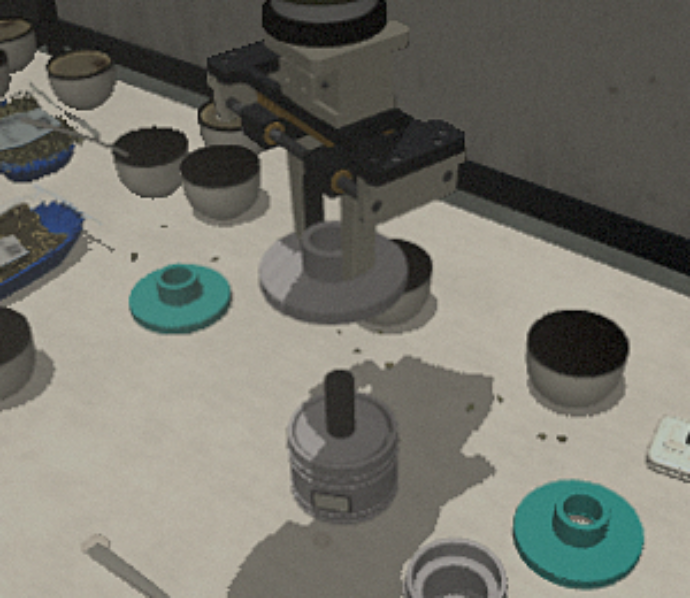

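The cover is held level at (335,270), with its skirt about 95 mm above the knob. The inner lid sits level in the canister at (342,430), knob top at 124 mm, and the arm is still. Handing in.

```bash
python3 -c "from bench import hand_in; print(hand_in())"
```

```text
the job is handed in; nothing more can be done
None
```

Job handed in at about 12 s on the robot's clock: the inner lid sits level and fully home in the wide canister, and the cover is held still about 95 mm above the knob.

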